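# Uncover the spice grinder, mesh the cup and hold it down to grind

## Robot

A 6-joint arm with a two-finger parallel gripper is mounted at the origin on the work surface. World frame = base frame: x ahead of the robot, y to its left, z up, the work surface at z = 0. Lengths are in m, angles in rad, forces in N, time in s.
With the tool pointing down it reaches from about 0.35 to 0.975 m from the base axis. Payload 17.4 kg.
Tool frame: the origin (TCP) lies midway between the tips of the shut fingers; the grasp point (between the pads) lies 19 mm behind it (hold_point_z is the distance from the TCP to the grasp point, in m); z points along the fingers, y is the line along which they close (so a half turn about z gives the same grasp; the last joint's range is limited). The gripper opens to 85 mm and grips with 20 to 120 N. Pads are 22 mm wide; open, the fingers measure 114 mm over their backs; the gripper's body (76 mm by 85 mm) begins 54 mm behind the grasp point. The pads swing forward as they close: fully open they stand 13 mm farther back than shut.
Start: joints at [1.072, 0.116, 1.442, -0, 1.584, -0.038], TCP at [0.3, 0.605, 0.231] pointing down, gripper open.
Joint ranges: [-2.83, 2.83], [-0.83, 2.19], [0.07, 2.5], [-1.14, 4.28], [0.01, 3], [-2.97, 2.97]. Speed limits (rad/s): [1.89, 1.89, 2.22, 3.14, 3.14, 3.14].

## Interface

Orientations are given as a rotation vector (axis times angle).
In Python, from bench import * gives the robot as it stands.
- The arm moves only by the tool play_rows, never from a script. Its argument "motion" is a list of rows, each a list of 5 numbers: the closure, from 0 (fully open) to 1 (shut), then the shift along the tool's x, y, z in m, then the turn about the tool's z in degrees. In form: [[claw, x, y, z, spin], ...]. A call has 1 to 5 rows; each row shifts and turns the commanded pose from where the row before left it, along the tool's axes as they then stand; what a row does not reach is not made up. A row lasts 1/10 s, in which the tool goes at most 50 mm and 8.59 degrees, less where a joint would pass 70% of its speed; a pose out of reach is approached as far as the arm can. A call with a gripper value outside its range is refused whole. The fingers move at their own pace and stop on an object; "force" is the grip in N (left out, the last holds). Time passes only in rows, so rows that do not move let the fingers close. It gives the time, the measured TCP pose, the force, the opening and the grip force at its end, in the units of the state.
- get_obs(): the state, without advancing time (a new reading comes with each control period).
- grab_frame(name): name is "scene" or "top" or "wrist"; returns (picture, depth): 400x640x3 uint8, red, green, blue; 400x640 float32, m along the optical axis (not along the pixel's ray), 0 where there is no reading.
- get_calibration(name): a dict with "fov_y" (degrees; the focal length in pixels is half the picture's height over the tangent of half this angle, whatever the lens; pixels are square), "cx", "cy" (the principal point, pixels), "extrinsics" (4x4, takes a point from camera to world coordinates); the wrist camera has in their place "hand_eye" (4x4, takes a point from camera to tool coordinates, whose origin is the TCP and whose axes are the flange's). Camera axes: x right, y down, z forward; pixel columns grow to the right and rows downward; lengths in m; the calibration is good to about 2 mm. A picture is of the moment at which its call begins: read the wrist's pose just before it. get_calibration takes no time and is no camera call.
- sign_off(): hands the job in; it is judged then, once.
The state is a dict: "time_s": time; "qpos": joint angles; "joint_vel": joint speeds; "tau": joint torques, N m; "position": TCP position; "tool_rot": TCP orientation; "wrist_force": force on the tool from outside, world axes, zero at the start; "ft_torque": the same for the moment, N m; "gripper_width": opening from 0.0 (shut) to 1.0 (fully open); "finger_force": force on a finger pad.
Only numpy, scipy, OpenCV 4.12 (cv2) and the standard library are available. Lean on these libraries where they do the work, as an engineer would, in place of code of your own. Each camera call takes 0.05 s, during which the arm holds its last target. There are 200 camera calls.

## Task

Prise up the spice grinder's white dust cover with the blade of the palette knife (no fingers on it while it is shut), swing it back past upright so that it stays open, and lay the knife flat on the worktop again. Then set the steel grinding cup in the drive well, turn it until its splines drop into the slots, slide it home and press it right down against the spring plate to run the grinder. Finish like that, still gripping the cup and pressing it down, with the tins, bottle and salt cellar left where they stand.

Things in the scene. Friction and masses are not known exactly. Their poses are not given: they have to be found in the camera images.
- grinder: the spice grinder's round green motor base, 128 mm across, fixed. Origin on its axis at worktop level, z up; +x points from the axis to the cover's hinge, -x to the cover's free lip. Its flat deck is 100 mm up. On it a steel collar, 80 mm across, stands 10 mm proud around the drive well. For its slots see well
- well (a point): centre of the drive well's mouth, level with the collar's top, 110 mm above the worktop; axes as the grinder's. The well is a bore 56 mm across with six slots in its wall, 11.5 mm wide, open at the top, out to 36 mm from the axis, one on the +x axis and the others every 60 degrees
- cover_hinge (a point): middle of the dust cover's hinge line, 56 mm from the well's axis, 110 mm above the worktop; the hinge line is the grinder's y direction
- cover_lip (a point): middle of the free edge of the white dust cover, on its underside, 107 mm from the hinge line (moves with the cover). The cover is a disc 102 mm across, 5 mm thick, 50 g. Shut, it lies on the collar and overhangs it by 11 mm all round; between deck and overhang is a gap 10 mm high for a blade
- cover (a joint): angle of the dust cover: 0 shut, 1.57 upright, 2.1 fully back on its stop; grows as the free lip swings up and over towards the hinge side. The hinge is stiff (about 0.07 N m): the cover stays where it is left. Open, it stands up to 107 mm above its hinge (at 2.1: 92 mm, its edge then 110 mm from the well's axis)
- run_plate (a joint): travel of the spring plate at the bottom of the well (black disc 52 mm across): 0 up, its top then 16 mm below the collar's top; 0.006 fully down, which runs the grinder. It gives from 4 N and is fully down at 7.6 N; the cup's weight alone does not move it
- cup_mid (a point): centre of the grinding cup, on its axis, 59 mm above its underside; z up along the axis. Cup 118 mm high, 0.16 to 0.26 kg. Above a black skirt (72 mm across, 24 to 36 mm above the underside) it is a smooth steel beaker, 52 mm across, 36 mm to 112 mm up, with a domed top: hold it there. For its foot and splines see cup_foot
- cup_foot (a point): centre of the cup's underside; axes as cup_mid. Black nose 52 mm across, its first 8 mm bare, bevelled; then six orange splines 8 mm wide, out to 32 mm, 8 to 24 mm up, on +x and every 60 degrees, a mark over each on the skirt. Underside below the collar's top: 8 mm with splines resting on the collar, 16 mm meshed and touching the spring plate, 22 mm with the plate down
- knife_mid (a point): balance point of the palette knife, where to grip it, mid-thickness (10 mm up as it lies flat). x points along the knife to the tip, z up. Wooden handle 22 mm wide, 20 mm thick, from 67 mm behind this point to 38 mm ahead; then a steel blade 18 mm wide, 2.4 mm thick, at half the handle's thickness, to a round tip; 70 to 120 g
- knife_tip (a point): the blade's tip, 135 mm ahead of knife_mid, mid-thickness; axes as knife_mid
- tin0_mid (a point): bystander: closed round steel spice tin, 67 mm across, 46 mm high, red disc on its lid; the point is its centre, 23 mm above its underside
- tin1_mid (a point): bystander: closed round steel spice tin, 67 mm across, 46 mm high, yellow disc on its lid; the point is its centre, 23 mm above its underside
- tin2_mid (a point): bystander: closed round steel spice tin, 67 mm across, 46 mm high, blue disc on its lid; the point is its centre, 23 mm above its underside
- tin3_mid (a point): bystander: closed round steel spice tin, 67 mm across, 46 mm high, green disc on its lid; the point is its centre, 23 mm above its underside
- bottle_mid (a point): bystander: amber glass bottle with a cork stopper, 63 mm across, 166 mm high; the point is its centre, 83 mm up
- cellar_mid (a point): bystander: white ceramic salt cellar, 84 mm across, 75 mm high with its knob; the point is 36 mm up
Not all that is in view belongs to the job. Leave any yellow look-alike of the part that bears cup_mid alone.

How it is judged:
By the outcome, as a careful person would: the job done as asked, in the order asked, and still so for the second after the job is handed in, while the arm keeps its last pose, push and grip.
It also fails if it takes over 70 s, if anything falls off the work surface, if the arm or the gripper's body presses on something with over 40 N, if the wrist force passes 120 N, or if a joint passes its speed limit or range.

## Working session

There is one attempt and no reset: what is moved stays moved. The work goes in short steps, Python scripts to look and compute and a tool call to move; the robot and the scene stay as the last step left them, time stands still between calls to the robot, and variables do not carry over. Pictures are saved under pics/ and viewed, at most 10 in all, crops included, and the job is handed in when it is done.

Besides the shell and the picture viewer there is one more tool, called after "Emit:" as name([rows], argument=value, ...), one row to a line, values as JSON. play_rows: Moves the arm, as the interface text tells. Its arguments: {"type":"object","properties":{"motion":{"type":"array","items":{"type":"array","items":{"type":"number"}}},"force":{"type":"number"}},"required":["motion"]}

```bash
ls; mkdir -p pics; cat > h.py <<'E'
from bench import *
import numpy as np, cv2
from scipy.spatial.transform import Rotation as R
def cam(n,obs=None):
    c=get_calibration(n); f=200/np.tan(np.radians(c['fov_y'])/2)
    if n=='wrist':
        T=np.eye(4);T[:3,:3]=R.from_rotvec(obs['tool_rot']).as_matrix();T[:3,3]=obs['position'];T=T@np.array(c['hand_eye'])
    else: T=np.array(c['extrinsics'])
    return f,c['cx'],c['cy'],T
def ray(C,u,v,z):
    f,cx,cy,T=C; d=T[:3,:3]@np.array([(u-cx)/f,(v-cy)/f,1]); o=T[:3,3]
    return o+d*(z-o[2])/d[2]
def pts(C,dep):
    f,cx,cy,T=C; v,u=np.mgrid[:400,:640]
    P=np.stack([(u-cx)/f*dep,(v-cy)/f*dep,dep],-1)
    return P@T[:3,:3].T+T[:3,3]
def proj(C,p):
    f,cx,cy,T=C; q=T[:3,:3].T@(np.array(p)-T[:3,3]); return f*q[0]/q[2]+cx, f*q[1]/q[2]+cy
def grab(n,tag):
    o=get_obs(); im,d=grab_frame(n); C=cam(n,o)
    cv2.imwrite(f'pics/{tag}.png',im[:,:,::-1]); np.savez(f'{tag}.npz',im=im,d=d,T=C[3],k=C[:3]); return im,d,C
def load(tag):
    z=np.load(f'{tag}.npz'); return z['im'],z['d'],(*z['k'],z['T'])
E
python3 - <<'E'
from h import *
for n in('top','scene'):
    im,d,C=grab(n,n+'0'); print(n,C)
print(get_obs())
a=cv2.imread('pics/top0.png');b=cv2.imread('pics/scene0.png')
cv2.imwrite('pics/both.png',cv2.resize(np.vstack([a,b]),(480,600)))
E
```

```text
pics
top (np.float64(486.85704934404123), 311.0902833879779, 200.83762431803058, array([[-0.02518553, -0.99846229,  0.0493837 ,  0.49245104],
       [-0.99957352,  0.02588241,  0.01352312, -0.01629736],
       [-0.01478049, -0.04902205, -0.99868833,  1.54954787],
       [ 0.        ,  0.        ,  0.        ,  1.        ]]))
scene (np.float64(374.15996237275806), 318.54071421178617, 204.9366422001368, array([[ 0.76508358,  0.50976913, -0.39342414,  1.01344243],
       [ 0.64381304, -0.59387553,  0.48251075, -0.54814781],
       [ 0.01232412, -0.62245264, -0.78256043,  0.96538818],
       [ 0.        ,  0.        ,  0.        ,  1.        ]]))
{'time_s': 0.1, 'qpos': array([ 1.07221831e+00,  1.16462827e-01,  1.44218453e+00,  8.54374330e-06,
        1.58396257e+00, -3.78256498e-02]), 'joint_vel': array([-1.17902401e-03, -1.99215056e-05, -1.83569693e-03, -1.08257918e-03,
        2.20175685e-04,  5.16392115e-04]), 'tau': array([ 1.22152116e-03, -7.33661127e+01, -6.33792901e+01, -1.09062530e-04,
        5.21069916e-03, -1.49925307e-05]), 'position': array([0.30006825, 0.60446519, 0.23062791]), 'tool_rot': array([-7.17299474e-01, -3.05832275e+00,  1.53710809e-03]), 'wrist_force': array([ 0.08737994, -0.11891165, -0.42968988]), 'ft_torque': array([-0.00863057, -0.0371608 , -0.00401647]), 'finger_force': 0.0, 'gripper_width': 1.0010078902425787}
```

View pics/top0.png

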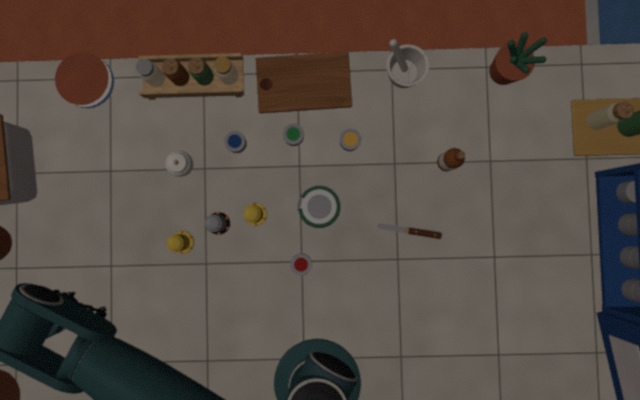

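View pics/scene0.png

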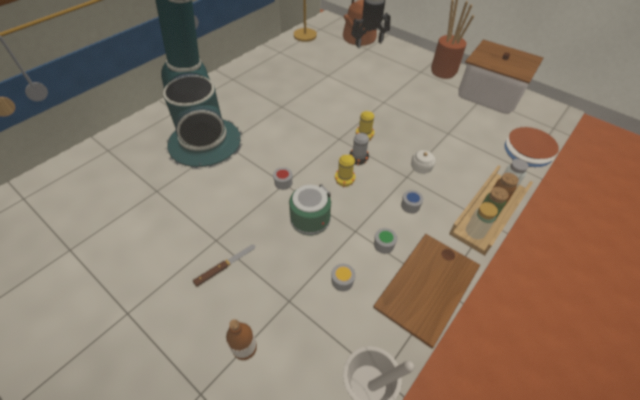

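The top view shows the grinder at (320,206), and the knife with its handle at (425,233) and its tip near (378,226), pointing left at the grinder. Three cup-like things stand there: steel with a black skirt (218,223), yellow (256,213) and yellow (180,242). The steel one fits the description, and the yellow ones are look-alikes. I'll confirm this in a crop.

```bash
python3 - <<'E'
from h import *
im,d,C=load('top0'); im2,d2,C2=load('scene0')
P=pts(C,d)
a=cv2.resize(im[170:260,160:350],None,fx=4,fy=4,interpolation=2)[:,:,::-1]
b=cv2.resize(im2[120:240,270:400],None,fx=3,fy=3,interpolation=2)[:,:,::-1]
o=np.zeros((600,800,3),np.uint8); h,w=a.shape[:2]; o[:h*1,:w]=a[:600,:800]
c=b[:240]; 
b=cv2.resize(b[:, :],None,fx=.66,fy=.66); o[360:360+b.shape[0],:b.shape[1]]=b[:240]
k=cv2.resize(im[205:250,370:450],None,fx=5,fy=5,interpolation=2)[:,:,::-1]; o[362:362+225,380:780]=k
cv2.imwrite('pics/crop1.png',np.minimum(o*1.6,255).astype(np.uint8))
hsv=cv2.cvtColor(im,cv2.COLOR_RGB2HSV)
for n,u,v in [('red',301,265),('yel',350,140),('blue',236,142),('grn',294,134),('cellar',178,162),('bottle',455,156),('cup',217,222),('y1',256,213),('y2',180,242),('grinder',320,206)]:
    q=P[v-3:v+4,u-3:u+4].reshape(-1,3); print(n,np.median(q,0).round(3),q[:,2].max().round(3))
# knife
m=(P[...,2]>0.004)&(P[...,2]<0.05); m[:,:370]=0;m[:,450:]=0;m[:210]=0;m[250:]=0
print('knifemask',m.sum(),np.median(P[m],0)); 
S=hsv[...,1];kk=np.zeros_like(S);kk[210:250,370:450]=S[210:250,370:450]
ys,xs=np.where(kk>110);print(len(xs),xs.min(),xs.max(),ys.min(),ys.max(),xs.mean(),ys.mean())
p=np.array([ray(C,x,y,.015) for x,y in zip(xs,ys)])[:,:2];c=p.mean(0);w,V=np.linalg.eigh(np.cov((p-c).T));t=(p-c)@V[:,1];print(c,V[:,1],t.min(),t.max())
# deck rim green
g=(P[...,2]>.085)&(P[...,2]<.13)&(np.abs(P[...,0]-P[206,320,0])<.09)&(np.abs(P[...,1]-P[206,320,1])<.09)
print(g.sum(),P[g].mean(0),P[g].min(0),P[g].max(0)); print((P[185:228:3,298:344:3,2]*1000).astype(int))
E
```

```text
red [0.37  0.04  0.046] 0.054
yel [ 0.753 -0.122  0.047] 0.055
blue [0.756 0.233 0.047] 0.053
grn [0.777 0.052 0.046] 0.053
cellar [0.696 0.41  0.062] 0.077
bottle [ 0.681 -0.418  0.144] 0.165
cup [0.508 0.283 0.115] 0.123
y1 [0.532 0.166 0.116] 0.122
y2 [0.452 0.393 0.115] 0.122
grinder [ 0.547 -0.023  0.117] 0.123
knifemask 653 [ 0.46905553 -0.30752257  0.01123411]
167 407 440 228 237 423.34730538922156 232.562874251497
[ 0.45965541 -0.34488301] [0.18562888 0.98261993] -0.052477405363354025 0.052593510977644
1424 [ 0.54730863 -0.02050542  0.11050219] [ 0.48534052 -0.08273993  0.08778863] [0.61145242 0.04279652 0.12444943]
[[ -4   2  -1   2   0  -5  -4  97  -4   1   1   0  -7   0  -1   3]
 [ -4  -7   0  -3 100  98 102 101  92 102  96   0   2   3  -1   1]
 [ -3   4   0 101 101 114 112 115 114 105  94  99  98   4   0  -1]
 [ -2   1 104 122 116 122 116 117 114 113 117 119 100  -1  -3   0]
 [  0 113  97 115 113 115 122 115 116 120 116 112 100 101   0   0]
 [ -1 114 117 113 116 116 115 117 113 117 113 118 118  98   2   0]
 [  4 114 117 116 117 115 114 115 117 117 113 117 116 100 104  -4]
 [ 98 118 114 115 114 115 115 121 118 114 120 113 113  99  99   0]
 [116 106 113 113 113 119 116 111 119 113 115 115 116  95 101  -2]
 [ -3  98 111 121 117 115 117 120 115 115 118 116 116 102   0   0]
 [ -5  98 100 117 117 119 111 117 119 118 115 122 108 101   3   1]
 [  5   2 101  99 111 114 109 114 116 114 114 117 102   0  -1  -1]
 [ -3  -8   2 100 100 110 112 111 115 115  98 102  95  -1  -2   0]
 [ -3   1  -1  -5  99 101  98 101  99 100  98  -2   3  -6   0   0]
 [ -5   1  -5  -5   0  -2  99  92  94   1  -1   0   0  -3   0   7]]
```

View pics/crop1.png

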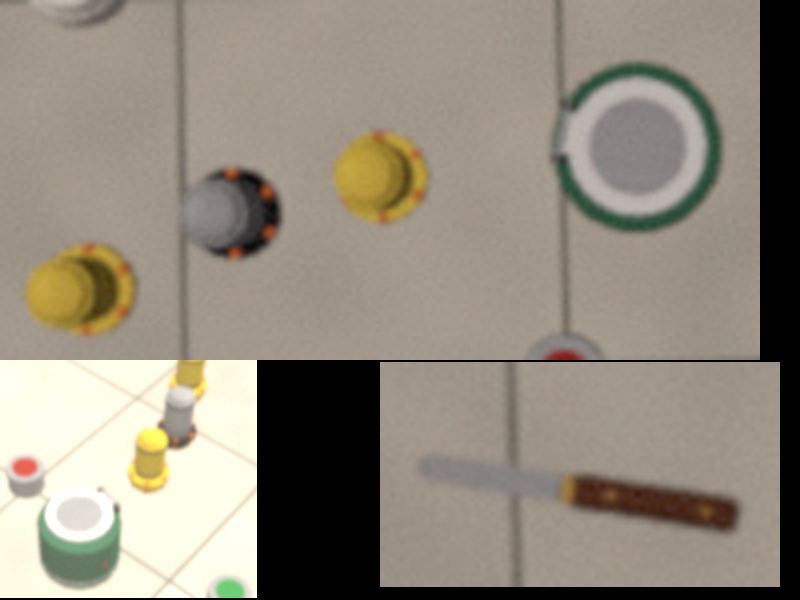

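The crop confirms it. The steel beaker with the black skirt and orange marks (top-view pixel about 218,223) is the cup. The pieces at (256,213) and (180,242) are yellow look-alikes. The hinge is on the grinder's left at pixel (300,202), so grinder +x is roughly world +y. The knife points the same way. I'll go above the knife for a closer look.

Emit:
play_rows([
  [0, -0.028, -0.038, 0, 0],
  [0, -0.028, -0.038, 0, 0],
  [0, -0.028, -0.038, 0, 0],
  [0, -0.028, -0.038, 0, 0],
  [0, -0.028, -0.038, 0, 0],
], force=60)

```text
time_s: 0.6
position: [0.3409, 0.3704, 0.2309]
tool_rot: [-0.717, -3.059, 0.001]
wrist_force: [0.9, -0.2, -0.4]
gripper_width: 0.999
finger_force: 0.0
```

Emit:
play_rows([
  [0, -0.028, -0.038, 0, 0],
  [0, -0.028, -0.038, 0, 0],
  [0, -0.028, -0.038, 0, 0],
  [0, -0.028, -0.038, 0, 0],
  [0, -0.028, -0.038, 0, 0],
])

```text
time_s: 1.1
position: [0.3817, 0.138, 0.2313]
tool_rot: [0.717, 3.058, 0.0]
wrist_force: [0.9, 0.0, 0.0]
gripper_width: 1.002
finger_force: 0.0
```

Emit:
play_rows([
  [0, -0.028, -0.038, 0, 0],
  [0, -0.028, -0.038, 0, 0],
  [0, -0.028, -0.038, 0, 0],
  [0, -0.028, -0.038, 0, 0],
  [0, -0.028, -0.038, 0, 0],
])

```text
time_s: 1.6
position: [0.4226, -0.0948, 0.2313]
tool_rot: [0.718, 3.058, 0.0]
wrist_force: [0.6, 1.1, 0.0]
gripper_width: 0.998
finger_force: 0.0
```

Emit:
play_rows([
  [0, -0.028, -0.038, 0, 0],
  [0, -0.028, -0.038, 0, 0],
  [0, -0.028, -0.038, 0, 0],
  [0, -0.028, -0.038, 0, 0],
  [0, -0.028, -0.038, 0, 0],
])

```text
time_s: 2.1
position: [0.4636, -0.3273, 0.231]
tool_rot: [-0.718, -3.058, -0.0]
wrist_force: [0.5, 0.9, 0.6]
gripper_width: 1.004
finger_force: 0.0
```

Emit:
play_rows([
  [0, 0, 0, 0, 8.3],
  [0, 0, 0, 0, 8.3],
  [0, 0, 0, 0, 8.3],
  [0, 0, 0, 0, 8.3],
  [0, 0, 0, 0, 8.3],
])

```text
time_s: 2.6
position: [0.4637, -0.3251, 0.2309]
tool_rot: [-1.762, -2.6, -0.0]
wrist_force: [0.4, 0.1, 0.8]
gripper_width: 1.001
finger_force: 0.0
```

Emit:
play_rows([
  [0, 0, 0, 0, 8.3],
  [0, 0, 0, 0, 8.3],
  [0, 0, 0, 0, 8.3],
  [0, 0, 0, 0, 8.3],
  [0, 0, 0, 0, 0],
])

```text
time_s: 3.1
position: [0.4637, -0.3251, 0.231]
tool_rot: [-2.428, -1.993, 0.0]
wrist_force: [0.3, 0.4, 0.7]
gripper_width: 1.003
finger_force: 0.0
```

```bash
cat >> h.py <<'E'
def to_tool(p,yawvec=None):
    o=get_obs(); M=R.from_rotvec(o['tool_rot']).as_matrix()
    print('TCP',o['position'].round(4),'toolx yaw',np.degrees(np.arctan2(M[1,0],M[0,0])).round(2))
    return M.T@(np.array(p)-o['position'])
E
python3 - <<'E'
from h import *
im,d,C=grab('wrist','w1')
hsv=cv2.cvtColor(im,cv2.COLOR_RGB2HSV)
print('cam pos',C[3][:3,3], 'knife mid proj',proj(C,[.462,-.331,.01]),'tip',proj(C,[.487,-.198,.01]))
P=pts(C,d)
S=(hsv[...,1]>110)&(hsv[...,2]<170)&(P[...,2]<.04)
n,l,st,ce=cv2.connectedComponentsWithStats(S.astype(np.uint8))
i=1+np.argmax(st[1:,4]); print(st[i],ce[i])
ys,xs=np.where(l==i); p=np.array([ray(C,x,y,.012) for x,y in zip(xs,ys)])[:,:2]
r=cv2.minAreaRect((p*1000).astype(np.float32)); print('handle rect',r)
# grinder, top view: green deck outline and white/hinge
im,d,C=load('top0'); P=pts(C,d); hsv=cv2.cvtColor(im,cv2.COLOR_RGB2HSV)
g=((hsv[...,0]>60)&(hsv[...,0]<95)&(hsv[...,1]>90)).astype(np.uint8); g[:,:290]=0;g[:,350:]=0;g[:180]=0;g[235:]=0
ys,xs=np.where(g); q=np.array([ray(C,x,y,.1)[:2] for x,y in zip(xs,ys)]).astype(np.float32)*1000
(h,_),rad=cv2.minEnclosingCircle(q); print('green circle',h,_,rad)
r=np.hypot(*(q-q.mean(0)).T); 
cnt=cv2.findContours(g,0,1)[0]; cnt=max(cnt,key=len)[:,0]; qc=np.array([ray(C,x,y,.1)[:2] for x,y in cnt])
print('ell',cv2.fitEllipse((qc*1000).astype(np.float32)))
k=cv2.resize(im[180:235,285:355],None,fx=8,fy=8,interpolation=2)[:,:,::-1]
w=cv2.imread('pics/w1.png'); o=np.zeros((600,800,3),np.uint8); o[:440,:560]=k; o[440:,:256]=cv2.resize(w,(256,160)); cv2.imwrite('pics/c2.png',np.minimum(o*1.6,255).astype(np.uint8))
E
```

```text
cam pos [ 0.47944978 -0.24930105  0.3739824 ] knife mid proj (np.float64(323.13584877443276), np.float64(171.97127670035795)) tip (np.float64(321.6369675586585), np.float64(43.38686174068232))
[ 314  137   19   93 1615] [323.55913313 182.6247678 ]
handle rect ((459.1712951660156, -345.8454284667969), (110.81507873535156, 20.37860107421875), 79.1769790649414)
green circle 546.3677978515625 -19.213224411010742 59.967193603515625
ell ((547.2601928710938, -19.030399322509766), (114.6643295288086, 115.2856216430664), 66.42002868652344)
```

View pics/c2.png

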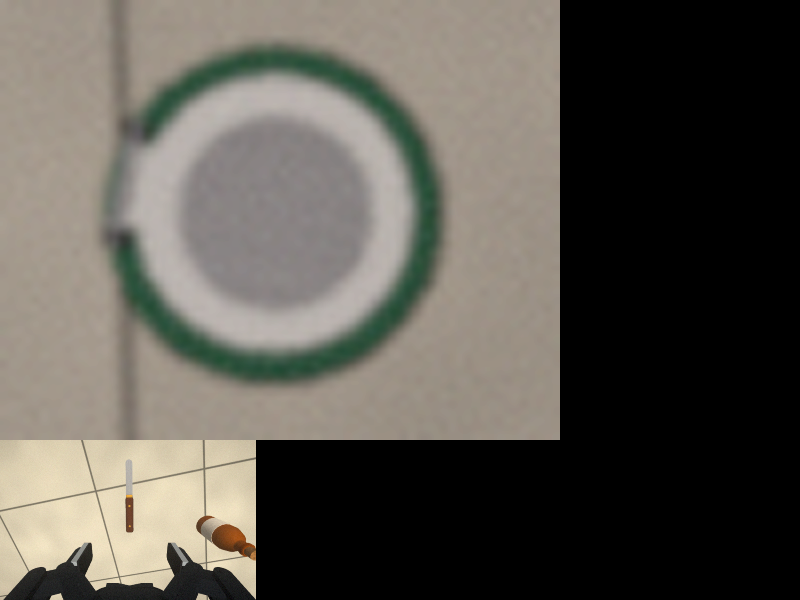

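The crop shows the hinge's black ends at top-view pixels (302.1,196.3) and (299.8,209.6), and the grinder's centre at (319.5,206.6). That gives a grinder x yaw of about 78°. The wrist image shows the knife upright and centred between the fingers, so I'll pick it up.

Emit:
play_rows([
  [0, -0.007, 0, 0.04, 0],
  [0, 0, 0, 0.045, 0],
  [0, 0, 0, 0.045, 0],
  [0, 0, 0, 0.04, 0],
  [0, 0, 0, 0.03, 0],
], force=60)

```text
time_s: 3.65
position: [0.4616, -0.3314, 0.0285]
tool_rot: [-2.419, -2.001, 0.001]
wrist_force: [0.8, -0.0, -0.1]
gripper_width: 0.999
finger_force: 0.0
```

Emit:
play_rows([
  [0, 0, 0, 0.02, 0],
  [0, 0, 0, 0.009, 0],
  [0.4, 0, 0, 0, 0],
  [0.8, 0, 0, 0, 0],
  [1, 0, 0, 0, 0],
])

```text
time_s: 4.15
position: [0.4631, -0.3325, 0.0038]
tool_rot: [2.423, 1.996, 0.001]
wrist_force: [0.2, 0.0, -0.4]
gripper_width: 0.517
finger_force: 0.0
```

Emit:
play_rows([
  [1, 0, 0, 0, 0],
  [1, 0, 0, 0, 0],
  [1, 0, 0, 0, 0],
  [1, 0, 0, 0, 0],
  [1, 0, 0, 0, 0],
])

```text
time_s: 4.65
position: [0.463, -0.3324, 0.0035]
tool_rot: [2.424, 1.995, 0.001]
wrist_force: [-0.5, 1.5, 7.0]
gripper_width: 0.238
finger_force: 60.2
```

Emit:
play_rows([
  [1, 0, 0, -0.01, 0],
  [1, 0, 0, -0.025, 0],
  [1, 0, 0, -0.03, 0],
  [1, 0, 0, -0.02, 0],
  [1, 0, 0, -0.01, 0],
])

```text
time_s: 5.15
position: [0.463, -0.3324, 0.1]
tool_rot: [2.424, 1.995, 0.001]
wrist_force: [0.2, -0.7, -1.3]
gripper_width: 0.236
finger_force: 59.1
```

Emit:
play_rows([
  [1, 0.02, 0.005, 0, 0],
  [1, 0.03, 0.007, 0, 0],
  [1, 0.03, 0.007, 0, 0],
  [1, 0.02, 0, 0, 0],
  [1, 0, 0, 0, 0],
])

```text
time_s: 5.65
position: [0.5006, -0.2355, 0.097]
tool_rot: [-2.423, -1.998, -0.0]
wrist_force: [-1.1, -0.1, -1.2]
gripper_width: 0.241
finger_force: 59.1
```

```bash
python3 - <<'E'
from h import *
o=get_obs(); print(o['position'],o['tool_rot'])
im,d,C=grab('wrist','w2'); P=pts(C,d)
a=cv2.imread('pics/w2.png'); s,_,Cs=grab('scene','s2')
b=cv2.resize(s[150:270,220:380],(560,420),interpolation=2)[:,:,::-1]
g=np.zeros((600,800,3),np.uint8); g[:250,:400]=cv2.resize(a,(400,250)); g[180:,240:]=b
cv2.imwrite('pics/c3.png',np.minimum(g*1.5,255).astype(np.uint8))
M=R.from_rotvec(o['tool_rot']).as_matrix()
for z in(.105,):
  t=o['position']+M[:,0]*.135; t[2]=z; print('tip pred',t,proj(C,t),'mid',proj(C,o['position']))
  g0=np.array([.547,-.02,.1]);e=np.array([.208,.978,0]);print('center',proj(C,g0+[0,0,.015]),'lip',proj(C,g0-e*.051+[0,0,.01]),'hinge',proj(C,g0+e*.056+[0,0,.01]))
# blade heights along predicted line
for s_ in np.arange(.06,.14,.01):
  t=o['position']+M[:,0]*s_; t[2]=.106; u,v=proj(C,t); u=int(u);v=int(v)
  print(s_.round(2),(u,v),np.round(np.median(P[v-1:v+2,u-2:u+3].reshape(-1,3),0),4))
E
```

```text
[ 0.50058059 -0.23552869  0.09696354] [-2.42296940e+00 -1.99827968e+00 -3.36906906e-05]
tip pred [ 0.52627875 -0.10299719  0.105     ] (np.float64(322.31563653624846), np.float64(-78.66015488874129)) mid (np.float64(322.8156840915901), np.float64(259.84493312833774))
center (np.float64(340.7713617031729), np.float64(-539.1866159760131)) lip (np.float64(334.1808850451184), np.float64(-227.14648477734963)) hinge (np.float64(349.0687520457819), np.float64(-955.1424306975696))
0.06 (322, 140) [ 0.5118 -0.1764  0.1048]
0.07 (322, 115) [ 0.5137 -0.1667  0.105 ]
0.08 (322, 89) [ 0.5156 -0.1568  0.1053]
0.09 (322, 61) [ 0.5176 -0.1468  0.1051]
0.1 (322, 32) [ 0.5195 -0.1368  0.1056]
0.11 (322, 2) [ 0.5214 -0.1272  0.1053]
0.12 (322, -29) [ 0.5028 -0.2249  0.1751]
0.13 (322, -62) [ 0.494  -0.2673  0.114 ]
0.14 (322, -98) [ 0.4979 -0.2477  0.1136]
```

View pics/c3.png

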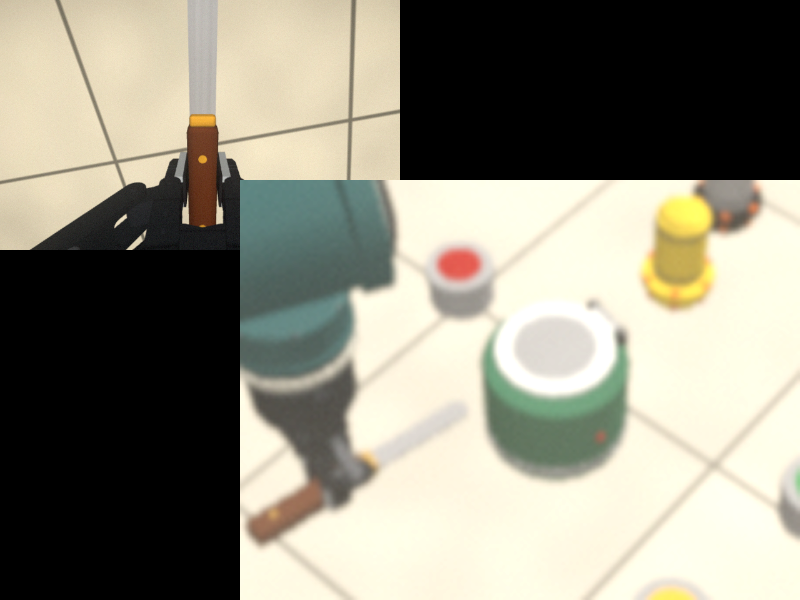

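The knife is held straight. The blade's top reads 105.2 mm, and its tip is about 85 mm from the axis on the lip side. I'll raise it 1.5 mm and slide it under the lip.

Emit:
play_rows([
  [1, 0, 0.003, -0.0015, 0],
  [1, 0.015, 0, 0, 0],
  [1, 0.012, 0, 0, 0],
  [1, 0.008, 0, 0, 0],
  [1, 0, 0, 0, 0],
])

```text
time_s: 6.25
position: [0.5102, -0.2027, 0.0988]
tool_rot: [-2.425, -1.998, -0.0]
wrist_force: [0.5, 0.4, 0.1]
gripper_width: 0.241
finger_force: 59.1
```

Emit:
play_rows([
  [1, 0.004, 0, 0, 0],
  [1, 0.002, 0, 0, 0],
  [1, 0, 0, 0, 0],
])

```text
time_s: 6.55
position: [0.5112, -0.1978, 0.0988]
tool_rot: [2.426, 1.996, -0.0]
wrist_force: [0.2, -1.3, -1.0]
gripper_width: 0.238
finger_force: 59.1
```

Emit:
play_rows([
  [1, 0, 0, -0.006, 0],
  [1, 0.001, 0, -0.006, 0],
  [1, 0.002, 0, -0.007, 0],
  [1, 0.002, 0, -0.007, 0],
  [1, 0.003, 0, -0.007, 0],
])

```text
time_s: 7.05
position: [0.5128, -0.19, 0.1326]
tool_rot: [2.426, 1.996, 0.0]
wrist_force: [-0.2, -0.5, -1.2]
gripper_width: 0.238
finger_force: 59.0
```

```bash
cat >> h.py <<'E'
def cover():
    im,d,C=grab('scene','sc'); P=pts(C,d); q=P-np.array([.547,-.02,0]); x=q@np.array([.208,.978,0]); y=q@np.array([-.978,.208,0])
    hsv=cv2.cvtColor(im,cv2.COLOR_RGB2HSV)
    m=(np.abs(y)<.055)&(x>-.09)&(x<.13)&(P[...,2]>.09)&(P[...,2]<.24)&(hsv[...,1]<60)&(hsv[...,2]>110)&(d>0)
    for a in np.arange(-.08,.13,.015):
        s=m&(x>=a)&(x<a+.015)
        if s.sum()>3: print(round(a,3),s.sum(),np.percentile(P[s][:,2],[10,50,90]).round(3))
E
python3 - <<'E'
from h import *
cover(); print(get_obs()['position'],get_obs()['wrist_force'])
E
```

```text
-0.08 30 [0.139 0.141 0.142]
-0.065 30 [0.134 0.141 0.143]
-0.05 85 [0.101 0.141 0.146]
-0.035 152 [0.104 0.141 0.144]
-0.02 136 [0.109 0.138 0.141]
-0.005 127 [0.131 0.134 0.137]
0.01 124 [0.126 0.13  0.132]
0.025 98 [0.102 0.125 0.128]
0.04 72 [0.102 0.119 0.122]
0.055 29 [0.108 0.116 0.118]
[ 0.5132573  -0.18971147  0.13384626] [-0.03292229 -0.15719994  0.30443154]
```

The cover is rising, about 0.3 rad by the depth points. I'll carry on around the arc.

Emit:
play_rows([
  [1, 0.005, 0, -0.008, 0],
  [1, 0.006, 0, -0.008, 0],
  [1, 0.006, 0, -0.007, 0],
  [1, 0.007, 0, -0.006, 0],
  [1, 0.007, 0, -0.005, 0],
])

```text
time_s: 7.6
position: [0.5189, -0.159, 0.1665]
tool_rot: [2.426, 1.996, 0.0]
wrist_force: [-0.5, -0.5, -1.1]
gripper_width: 0.244
finger_force: 59.0
```

Emit:
play_rows([
  [1, 0.008, 0, -0.005, 0],
  [1, 0.008, 0, -0.004, 0],
  [1, 0.008, 0, -0.003, 0],
  [1, 0.008, 0, -0.002, 0],
  [1, 0.008, 0, -0.001, 0],
])

```text
time_s: 8.1
position: [0.5265, -0.1197, 0.1809]
tool_rot: [2.426, 1.996, 0.0]
wrist_force: [-0.9, -2.2, -0.5]
gripper_width: 0.241
finger_force: 59.1
```

```bash
python3 - <<'E'
from h import *
cover(); print(get_obs()['position'],get_obs()['wrist_force'])
E
```

```text
-0.065 8 [0.096 0.1   0.189]
-0.05 38 [0.105 0.187 0.191]
-0.035 93 [0.106 0.111 0.19 ]
-0.02 64 [0.099 0.112 0.19 ]
-0.005 79 [0.104 0.11  0.191]
0.01 79 [0.1   0.111 0.196]
0.025 212 [0.101 0.174 0.205]
0.04 106 [0.1   0.132 0.161]
0.055 12 [0.099 0.107 0.119]
[ 0.52673968 -0.11884552  0.18100552] [ 0.17817434  0.03390736 -0.70103079]
```

Emit:
play_rows([
  [1, 0.008, 0, -0.001, 0],
  [1, 0.008, 0, 0, 0],
  [1, 0.007, 0, 0.001, 0],
  [1, 0.007, 0, 0.001, 0],
  [1, 0.007, 0, 0.002, 0],
])

```text
time_s: 8.65
position: [0.5337, -0.0835, 0.1777]
tool_rot: [2.426, 1.996, 0.0]
wrist_force: [-0.1, -1.1, -0.1]
gripper_width: 0.243
finger_force: 59.2
```

Emit:
play_rows([
  [1, 0.006, 0, 0.002, 0],
  [1, 0.005, 0, 0.002, 0],
  [1, 0.005, 0, 0.002, 0],
  [1, 0, 0, 0, 0],
])

```text
time_s: 9.05
position: [0.5366, -0.0678, 0.1714]
tool_rot: [-2.425, -1.996, 0.0]
wrist_force: [-1.0, 0.1, -1.2]
gripper_width: 0.24
finger_force: 59.2
```

```bash
python3 - <<'E'
from h import *
cover(); print(get_obs()['position'],get_obs()['wrist_force'])
E
```

```text
-0.08 4 [0.188 0.189 0.19 ]
-0.065 7 [0.096 0.102 0.208]
-0.05 14 [0.105 0.109 0.111]
-0.035 59 [0.105 0.11  0.112]
-0.02 16 [0.104 0.11  0.113]
-0.005 24 [0.106 0.11  0.159]
0.01 55 [0.103 0.111 0.181]
0.025 96 [0.101 0.111 0.181]
0.04 70 [0.1   0.104 0.181]
0.055 173 [0.116 0.132 0.179]
0.07 283 [0.147 0.163 0.18 ]
0.085 215 [0.182 0.193 0.206]
[ 0.53657358 -0.06807946  0.1715626 ] [-0.69248771 -0.19883971 -1.14572433]
```

The cover is now back at about 1.98 rad. I'll withdraw the knife and lay it where it was.

Emit:
play_rows([
  [1, -0.01, 0, 0, 0],
  [1, -0.03, 0, 0, 0],
  [1, -0.04, 0, 0, 0],
  [1, -0.04, -0.005, 0, 0],
  [1, -0.04, -0.005, 0, 0],
])

```text
time_s: 9.6
position: [0.495, -0.2255, 0.1719]
tool_rot: [2.426, 1.996, -0.0]
wrist_force: [1.9, -0.6, -0.7]
gripper_width: 0.242
finger_force: 59.2
```

Emit:
play_rows([
  [1, -0.04, -0.005, 0, 0],
  [1, -0.04, -0.005, 0, 0],
  [1, -0.03, 0, 0.02, 0],
  [1, -0.004, 0, 0.03, 0],
  [1, 0, 0, 0.03, 0],
])

```text
time_s: 10.1
position: [0.4633, -0.3354, 0.0911]
tool_rot: [2.428, 1.993, -0.0]
wrist_force: [0.6, -0.3, -1.2]
gripper_width: 0.237
finger_force: 59.2
```

Emit:
play_rows([
  [1, 0, 0, 0.03, 0],
  [1, 0, 0, 0.03, 0],
  [1, 0, 0, 0.015, 0],
  [1, 0, 0, 0.005, 0],
  [1, 0, 0, 0, 0],
])

```text
time_s: 10.6
position: [0.4642, -0.3338, 0.0121]
tool_rot: [-2.426, -1.996, 0.0]
wrist_force: [0.9, 0.1, -0.4]
gripper_width: 0.244
finger_force: 59.2
```

```bash
python3 - <<'E'
from h import *
cover(); print(get_obs()['position'],get_obs()['wrist_force'])
E
```

```text
-0.065 5 [0.098 0.1   0.102]
-0.05 26 [0.1   0.102 0.111]
-0.035 79 [0.1   0.11  0.113]
-0.02 37 [0.1   0.107 0.112]
-0.005 51 [0.103 0.109 0.112]
0.01 51 [0.1   0.104 0.111]
0.025 88 [0.099 0.108 0.112]
0.04 46 [0.099 0.101 0.104]
0.055 160 [0.115 0.13  0.14 ]
0.07 326 [0.145 0.161 0.175]
0.085 217 [0.181 0.193 0.206]
[ 0.4645792  -0.3339296   0.01294612] [ 0.20483134 -0.28662549 -0.29218447]
```

Emit:
play_rows([
  [1, 0, 0, 0.005, 0],
  [1, 0, 0, 0.003, 0],
  [1, 0, 0, 0.0015, 0],
  [1, 0, 0, 0, 0],
  [0.6, 0, 0, 0, 0],
])

```text
time_s: 11.15
position: [0.4645, -0.3336, 0.0029]
tool_rot: [2.425, 1.996, 0.0]
wrist_force: [-0.6, 0.1, -0.2]
gripper_width: 0.388
finger_force: 0.0
```

Emit:
play_rows([
  [0.4, 0, 0, 0, 0],
  [0.2, 0, 0, 0, 0],
  [0, 0, 0, 0, 0],
  [0, 0, 0, -0.02, 0],
  [0, 0, 0, -0.045, 0],
])

```text
time_s: 11.65
position: [0.4626, -0.3322, 0.0645]
tool_rot: [-2.421, -1.992, 0.002]
wrist_force: [1.1, -0.2, -0.2]
gripper_width: 1.003
finger_force: 0.0
```

Emit:
play_rows([
  [0, 0, 0, -0.05, 0],
  [0, 0, 0, -0.05, 0],
  [0, 0, 0, -0.05, 0],
  [0, 0, 0, -0.035, 0],
  [0, 0, 0, 0, 0],
])

```text
time_s: 12.15
position: [0.4652, -0.3341, 0.2582]
tool_rot: [2.42, 1.991, 0.003]
wrist_force: [-0.0, -0.1, 0.6]
gripper_width: 0.998
finger_force: 0.0
```

```bash
python3 - <<'E'
from h import *
print(get_obs()['position'],get_obs()['wrist_force'])
im,d,C=grab('wrist','w3'); P=pts(C,d); hsv=cv2.cvtColor(im,cv2.COLOR_RGB2HSV)
S=(hsv[...,1]>110)&(hsv[...,2]<170)&(P[...,2]<.05)
n,l,st,ce=cv2.connectedComponentsWithStats(S.astype(np.uint8)); i=1+np.argmax(st[1:,4]); print(st[i],ce[i],np.median(P[l==i],0))
print(to_tool([.505,.16,.29]))
E
```

```text
[ 0.46524048 -0.33414133  0.25817012] [-0.01184217 -0.06446241  0.62483861]
[ 314  127   17   89 1464] [321.87568306 170.76571038] [ 0.46311797 -0.34319402  0.02005402]
TCP [ 0.4648 -0.3338  0.2549] toolx yaw 78.9
[ 0.49224316 -0.05546665 -0.03626213]
```

The knife lies flat, with the handle top at 20 mm. Next I'll move over the cup.

Emit:
play_rows([
  [0, 0.02, -0.003, -0.012, 0],
  [0, 0.045, -0.0065, -0.012, 0],
  [0, 0.046, -0.0065, -0.011, 0],
  [0, 0.046, -0.0065, 0, 0],
  [0, 0.046, -0.0065, 0, 0],
])

```text
time_s: 12.7
position: [0.4742, -0.1262, 0.2867]
tool_rot: [-2.425, -1.995, 0.001]
wrist_force: [1.0, -0.9, 0.2]
gripper_width: 1.004
finger_force: 0.0
```

Emit:
play_rows([
  [0, 0.046, -0.0065, 0, 0],
  [0, 0.046, -0.0065, 0, 0],
  [0, 0.046, -0.0065, 0, 0],
  [0, 0.046, -0.0065, 0, 0],
  [0, 0.046, -0.0065, 0, 0],
])

```text
time_s: 13.2
position: [0.4862, 0.1058, 0.2864]
tool_rot: [-2.425, -1.996, 0.002]
wrist_force: [2.0, -0.5, 0.1]
gripper_width: 1.003
finger_force: 0.0
```

Emit:
play_rows([
  [0, 0.045, -0.0065, 0, 0],
  [0, 0.04, -0.006, 0, 0],
  [0, 0.017, -0.002, 0, 0],
  [0, 0, 0, 0, 0],
  [0, 0, 0, 0, 0],
])

```text
time_s: 13.7
position: [0.4923, 0.206, 0.2867]
tool_rot: [-2.425, -1.997, 0.002]
wrist_force: [-0.4, -0.2, -1.0]
gripper_width: 0.997
finger_force: 0.0
```

```bash
python3 - <<'E'
from h import *
print(get_obs()['position'])
im,d,C=grab('wrist','w4'); P=pts(C,d); hsv=cv2.cvtColor(im,cv2.COLOR_RGB2HSV)
print('cup proj',proj(C,[.508,.283,.118]),proj(C,[.508,.283,.036]),C[3][:3,3])
o=((hsv[...,0]<14)&(hsv[...,1]>140)&(hsv[...,2]>110)).astype(np.uint8)
n,l,st,ce=cv2.connectedComponentsWithStats(o)
for i in range(1,n):
    if st[i,4]>25: print(st[i],ce[i].round(1),ray(C,*ce[i],.036).round(4),np.median(P[l==i],0).round(3))
a=cv2.imread('pics/w4.png'); cv2.imwrite('pics/w4b.png',np.minimum(a*1.3,255).astype(np.uint8))
s=(P[...,2]>.05)&(P[...,2]<.135)&(hsv[...,1]<70)&(hsv[...,2]>40)&(np.hypot(P[...,0]-.508,P[...,1]-.283)<.045)
print('beaker',s.sum(),P[s].min(0),P[s].max(0),P[s].mean(0)); t=s&(P[...,2]>.113); print('dome',t.sum(),P[t].mean(0))
E
```

```text
[0.49227215 0.20602364 0.28666746]
cup proj (np.float64(324.2606247908232), np.float64(94.60203834250761)) (np.float64(324.27319900571416), np.float64(94.84597276033935)) [0.50785776 0.2819813  0.42957921]
[263   4   8   9  44] [266.4   8.1] [0.4638 0.3826 0.036 ] [0.464 0.382 0.037]
[234   9   8   9  43] [237.5  13.3] [0.4318 0.3838 0.036 ] [0.432 0.383 0.037]
[347  73   4   9  27] [348.3  77.2] [0.5387 0.2966 0.036 ] [0.539 0.296 0.037]
[335 101   8   9  40] [338.5 105. ] [0.5222 0.2686 0.036 ] [0.522 0.269 0.037]
[309 109   7   6  37] [312.  111.2] [0.4903 0.2677 0.036 ] [0.491 0.268 0.037]
[364 149   6   6  27] [366.4 151.6] [0.546 0.208 0.036] [0.546 0.208 0.037]
[381 167   6   7  26] [383.3 170. ] [0.5632 0.1812 0.036 ] [0.563 0.182 0.037]
[614 167   6  58 165] [616.5 194.3] [0.8506 0.0928 0.036 ] [0.866 0.084 0.018]
[330 179   6   6  26] [332.9 181.3] [0.4988 0.1789 0.036 ] [0.499 0.179 0.038]
[246 282  32  27 671] [261.5 295.2] [0.3687 0.0344 0.036 ] [0.373 0.042 0.047]
beaker 2497 [0.4797321  0.26958495 0.103401  ] [0.53049039 0.32100254 0.12119833] [0.50551815 0.29576667 0.11562343]
dome 1867 [0.50530807 0.29561688 0.11691811]
```

View pics/w4b.png

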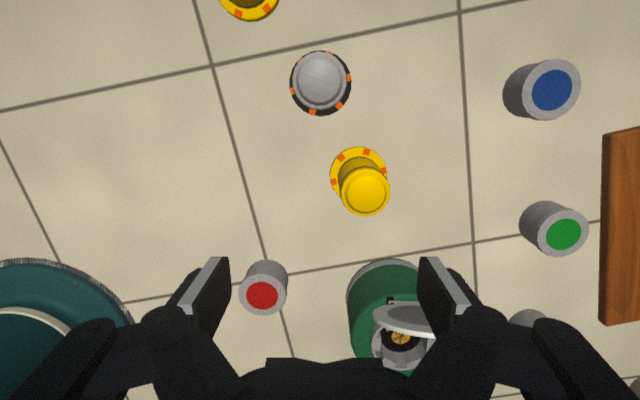

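The view shows the steel cup at pixel (320,82) with orange marks at (348,77), (338,105) and (312,111). The three marks form part of a hexagon, which puts the centre at (0.506, 0.2955) and the spline angle at about 1°. The open cover and the well are at (400,340).

Emit:
play_rows([
  [0, 0.025, -0.0018, 0, 0],
  [0, 0.04, -0.002, 0, 0],
  [0, 0.0254, 0, 0.01, 0],
  [0, 0, 0, 0.03, 0],
  [0, 0, 0, 0.045, 0],
], force=90)

```text
time_s: 14.25
position: [0.5073, 0.2954, 0.2034]
tool_rot: [2.426, 1.995, 0.006]
wrist_force: [0.9, 1.0, -1.5]
gripper_width: 0.998
finger_force: 0.0
```

Emit:
play_rows([
  [0, 0, 0, 0.045, 0],
  [0, 0, 0, 0.045, 0],
  [0, 0, 0, 0.035, 0],
  [0, 0, 0, 0.0165, 0],
  [0, 0, 0, 0, 0],
])

```text
time_s: 14.75
position: [0.5058, 0.2944, 0.0591]
tool_rot: [-2.427, -1.994, 0.005]
wrist_force: [-0.1, 0.6, 0.4]
gripper_width: 0.999
finger_force: 0.0
```

Emit:
play_rows([
  [0.2, 0, 0, 0, 0],
  [0.4, 0, 0, 0, 0],
  [0.6, 0, 0, 0, 0],
  [0.8, 0, 0, 0, 0],
  [1, 0, 0, 0, 0],
])

```text
time_s: 15.25
position: [0.5071, 0.2962, 0.0633]
tool_rot: [2.425, 1.996, 0.004]
wrist_force: [-3.4, -1.0, 10.1]
gripper_width: 0.591
finger_force: 91.6
```

Emit:
play_rows([
  [1, 0, 0, 0, 0],
  [1, 0, 0, 0, 0],
  [1, 0, 0, 0, 0],
])

```text
time_s: 15.55
position: [0.5071, 0.2962, 0.0633]
tool_rot: [2.425, 1.996, 0.004]
wrist_force: [-4.0, -1.5, 9.9]
gripper_width: 0.594
finger_force: 91.6
```

Emit:
play_rows([
  [1, 0, 0, -0.015, 0],
  [1, 0, 0, -0.04, 0],
  [1, 0, 0, -0.045, 0],
  [1, 0, 0, -0.045, 0],
  [1, 0, 0, -0.045, 0],
])

```text
time_s: 16.05
position: [0.506, 0.2955, 0.2545]
tool_rot: [2.426, 1.996, 0.003]
wrist_force: [0.9, 0.4, -1.0]
gripper_width: 0.591
finger_force: 93.4
```

Emit:
play_rows([
  [1, 0, 0, -0.035, 0],
  [1, 0, 0, -0.01, 0],
  [1, -0.02, 0.005, 0, 0],
  [1, -0.045, 0.012, 0, 0],
  [1, -0.045, 0.012, 0, 0],
])

```text
time_s: 16.55
position: [0.5131, 0.1812, 0.2957]
tool_rot: [-2.424, -1.998, 0.001]
wrist_force: [1.1, -0.5, -1.6]
gripper_width: 0.59
finger_force: 93.4
```

Emit:
play_rows([
  [1, -0.045, 0.012, 0, 0],
  [1, -0.045, 0.012, 0, 0],
  [1, -0.045, 0.012, 0, 0],
  [1, -0.045, 0.012, 0, 0],
  [1, -0.045, 0.012, 0, 0],
])

```text
time_s: 17.05
position: [0.5286, -0.052, 0.296]
tool_rot: [2.426, 1.996, 0.0]
wrist_force: [1.1, 0.3, -1.4]
gripper_width: 0.592
finger_force: 93.4
```

Emit:
play_rows([
  [1, -0.03, 0.008, 0, 0],
  [1, -0.017, 0.002, 0, 0],
  [1, 0, 0, 0, 0],
  [1, 0, 0, 0, 0],
])

```text
time_s: 17.45
position: [0.5297, -0.0981, 0.2958]
tool_rot: [-2.426, -1.995, -0.0]
wrist_force: [0.5, 0.1, -1.3]
gripper_width: 0.593
finger_force: 93.4
```

```bash
python3 - <<'E'
from h import *
im,d,C=grab('wrist','w5'); 
print(to_tool([.547,-.02,.3]),C[3][:3,3])
P=pts(C,d); u,v=proj(C,[.547,-.02,.11]); print('well proj',u,v)
x0=int(max(0,u-110));y0=int(max(0,v-95)); print(x0,y0)
c=cv2.resize(im[y0:y0+190,x0:x0+220],None,fx=3,fy=3,interpolation=2)[:,:,::-1]
cv2.imwrite('pics/c5.png',np.minimum(c*1.3,255).astype(np.uint8))
E
```

```text
TCP [ 0.5298 -0.0977  0.2958] toolx yaw 78.91
[ 0.07952606  0.00191872 -0.0041385 ] [ 0.54527572 -0.02232522  0.43881775]
well proj 325.3444719926891 93.32458293500406
215 0
```

View pics/c5.png

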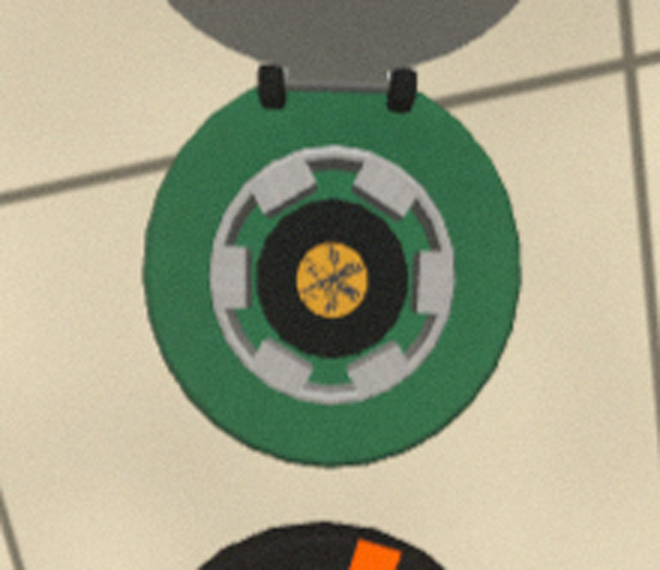

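The crop shows the well with collar centre at crop (332,275). The slots and hinge lugs are tilted about 1.2° clockwise from image vertical. One cup mark is visible at (372,555). I'll work out both angles.

```bash
python3 - <<'E'
from h import *
im,d,C=load('w5'); P=pts(C,d); hsv=cv2.cvtColor(im,cv2.COLOR_RGB2HSV)
f=lambda x,y:(x/3+215-.33,y/3-.33)
c=ray(C,*f(332.5,275),.11); print('well',c)
t=ray(C,*f(335,158),.11)-ray(C,*f(330,388),.11); print('slot yaw',np.degrees(np.arctan2(t[1],t[0])))
t=ray(C,*f(272,87),.115)-ray(C,*f(402,90),.115); print('hinge yaw',np.degrees(np.arctan2(t[1],t[0]))-90)
# slots: green inside collar (r 29..36 mm) angles at z=.11 
g=(hsv[...,0]>60)&(hsv[...,0]<95)&(hsv[...,1]>90); ys,xs=np.where(g)
q=np.array([ray(C,x,y,.106) for x,y in zip(xs,ys)])-ray(C,*f(332.5,275),.106); r=np.hypot(q[:,0],q[:,1]); k=(r>.027)&(r<.033)
a=np.arctan2(q[k,1],q[k,0]); print('slots phase',np.degrees(np.angle(np.exp(6j*a).mean()))/6,k.sum())
o=((hsv[...,0]<14)&(hsv[...,1]>140)&(hsv[...,2]>110)).astype(np.uint8)
n,l,st,ce=cv2.connectedComponentsWithStats(o)
T=np.array([.5298,-.0977])
for i in range(1,n):
    if st[i,4]>25 and 200<ce[i][0]<450 and ce[i][1]>150:
        m=l==i; p=np.array([ray(C,x,y,.2685) for y,x in zip(*np.where(m))]).mean(0)-[*T,0]
        print(ce[i],st[i],'r',np.hypot(p[0],p[1]),'yaw',np.degrees(np.arctan2(p[1],p[0])),np.median(P[m],0))
w=(to_tool(c)); print(w)
E
```

```text
well [ 0.54750268 -0.01823137  0.11      ]
slot yaw 77.63369308690154
hinge yaw 77.64900822029182
slots phase 17.439127673910367 453
[339.13846154 187.47692308] [331 180  17  16 195] r 0.0304643776614643 yaw 61.8642412203106 [ 0.54417911 -0.07046223  0.26975037]
[282.92227979 199.79792746] [274 191  19  19 193] r 0.03129518545210444 yaw 124.13893032417792 [ 0.51244033 -0.07128506  0.2702489 ]
[376.31213873 226.84971098] [370 219  14  16 173] r 0.031002831107944474 yaw -0.3458483121685664 [ 0.56068287 -0.09743943  0.2693037 ]
[268.525 245.075] [261 243  13   8  40] r 0.032172451624797586 yaw 178.9674639588286 [ 0.49884218 -0.09592046  0.27064217]
TCP [ 0.5298 -0.0977  0.2958] toolx yaw 78.91
[0.08131832 0.00208998 0.18586187]
```

Emit:
play_rows([
  [1, 0.02, 0.0006, 0, 0],
  [1, 0.03, 0.001, 0, 0],
  [1, 0.022, 0.001, 0, 0],
  [1, 0.0097, 0, 0, 0],
  [1, 0, 0, 0, -8.1],
])

```text
time_s: 18.0
position: [0.5482, -0.0167, 0.2958]
tool_rot: [-2.276, -2.165, -0.0]
wrist_force: [-0.5, 0.0, -1.1]
gripper_width: 0.589
finger_force: 93.3
```

Emit:
play_rows([
  [1, 0, 0, 0.02, -8.2],
  [1, 0, 0, 0.035, 0],
  [1, 0, 0, 0.03, 0],
  [1, 0, 0, 0.016, 0],
  [1, 0, 0, 0, 0],
])

```text
time_s: 18.5
position: [0.5474, -0.0183, 0.193]
tool_rot: [-2.116, -2.319, 0.003]
wrist_force: [-0.0, -0.1, -1.3]
gripper_width: 0.593
finger_force: 93.3
```

```bash
python3 - <<'E'
from h import *
o=get_obs();print(to_tool([.548,-.018,.1733]),o['wrist_force'])
E
```

```text
TCP [ 0.5474 -0.0183  0.193 ] toolx yaw 95.22
[0.00021881 0.00064287 0.01965825] [-0.04479469 -0.05027405 -1.33760702]
```

Emit:
play_rows([
  [1, 0, 0.0005, 0.01, 0],
  [1, 0, 0, 0.008, 0],
  [1, 0, 0, 0.004, 0],
  [1, 0, 0, 0.003, 0],
  [1, 0, 0, 0, 0],
])

```text
time_s: 19.0
position: [0.5487, -0.0185, 0.1697]
tool_rot: [-2.118, -2.32, 0.0]
wrist_force: [-0.2, -0.6, -2.3]
gripper_width: 0.59
finger_force: 93.3
```

Emit:
play_rows([
  [1, 0, 0, 0.002, 0],
  [1, 0, 0, 0.002, 0],
  [1, 0, 0, 0, 0],
])

```text
time_s: 19.3
position: [0.5486, -0.0185, 0.1656]
tool_rot: [-2.118, -2.32, 0.0]
wrist_force: [-0.1, 0.2, -1.0]
gripper_width: 0.593
finger_force: 93.3
```

Emit:
play_rows([
  [1, 0, 0, 0.0015, 0],
  [1, 0, 0, 0.0015, 0],
  [1, 0, 0, 0, 0],
])

```text
time_s: 19.6
position: [0.5486, -0.0185, 0.1626]
tool_rot: [-2.118, -2.32, 0.0]
wrist_force: [0.4, -0.6, -1.2]
gripper_width: 0.592
finger_force: 93.3
```

Emit:
play_rows([
  [1, 0, 0, 0.0015, 0],
  [1, 0, 0, 0, 0],
])

```text
time_s: 19.8
position: [0.5486, -0.0185, 0.1611]
tool_rot: [-2.118, -2.32, 0.0]
wrist_force: [0.1, -0.6, -2.0]
gripper_width: 0.589
finger_force: 93.3
```

The splines have already passed the collar without resistance, so I'll continue down onto the plate.

Emit:
play_rows([
  [1, 0, 0, 0.0015, 0],
  [1, 0, 0, 0.0015, 0],
  [1, 0, 0, 0.001, 0],
  [1, 0, 0, 0, 0],
])

```text
time_s: 20.2
position: [0.5487, -0.0185, 0.1574]
tool_rot: [2.118, 2.32, 0.0]
wrist_force: [-2.4, -1.1, 2.3]
gripper_width: 0.59
finger_force: 93.3
```

Emit:
play_rows([
  [1, 0, 0, 0.0015, 0],
  [1, 0, 0, 0.0015, 0],
  [1, 0, 0, 0, 0],
])

```text
time_s: 20.5
position: [0.5488, -0.0185, 0.1543]
tool_rot: [2.118, 2.32, 0.0]
wrist_force: [-1.5, 0.2, 3.9]
gripper_width: 0.589
finger_force: 93.2
```

Emit:
play_rows([
  [1, 0, 0, 0.0015, 0],
  [1, 0, 0, 0.001, 0],
  [1, 0, 0, 0, 0],
])

```text
time_s: 20.8
position: [0.5488, -0.0186, 0.1518]
tool_rot: [2.118, 2.32, 0.0]
wrist_force: [-3.3, -0.1, 5.5]
gripper_width: 0.591
finger_force: 93.2
```

Emit:
play_rows([
  [1, 0, 0, 0.001, 0],
  [1, 0, 0, 0.001, 0],
  [1, 0, 0, 0, 0],
])

```text
time_s: 21.1
position: [0.5489, -0.0186, 0.1511]
tool_rot: [2.118, 2.319, 0.001]
wrist_force: [-7.9, -0.0, 16.6]
gripper_width: 0.59
finger_force: 94.8
```

Emit:
play_rows([
  [1, 0, 0, 0.0005, 0],
  [1, 0, 0, 0, 0],
  [1, 0, 0, 0, 0],
])

```text
time_s: 21.4
position: [0.5489, -0.0186, 0.1511]
tool_rot: [2.118, 2.319, 0.001]
wrist_force: [-9.8, -0.1, 20.3]
gripper_width: 0.589
finger_force: 95.2
```

The plate has bottomed, with the travel matching 22 mm and 20 N down. I'll ease the side load slightly and do a final check.

Emit:
play_rows([
  [1, 0, -0.0007, 0, 0],
  [1, 0, 0, 0, 0],
  [1, 0, 0, 0, 0],
])

```text
time_s: 21.7
position: [0.5487, -0.0186, 0.1511]
tool_rot: [2.117, 2.318, 0.003]
wrist_force: [-4.8, -1.3, 17.5]
gripper_width: 0.592
finger_force: 94.8
```

```bash
python3 - <<'E'
from h import *
o=get_obs(); print(o['position'],o['wrist_force'])
im,d,C=grab('scene','end'); cover()
c=cv2.resize(im[100:360,180:480],(690,598),interpolation=2)[:,:,::-1]; cv2.imwrite('pics/endc.png',np.minimum(c*1.3,255).astype(np.uint8))
E
```

```text
[ 0.54868423 -0.01863371  0.15111112] [-4.84174141 -1.34639536 17.51089768]
-0.065 5 [0.094 0.1   0.101]
-0.05 27 [0.1   0.103 0.11 ]
-0.035 61 [0.101 0.111 0.201]
-0.02 98 [0.112 0.201 0.206]
-0.005 54 [0.107 0.205 0.209]
0.01 17 [0.101 0.107 0.111]
0.025 16 [0.097 0.101 0.11 ]
0.04 8 [0.099 0.101 0.103]
0.055 71 [0.114 0.13  0.14 ]
0.07 171 [0.147 0.166 0.178]
0.085 212 [0.182 0.192 0.205]
```

View pics/endc.png

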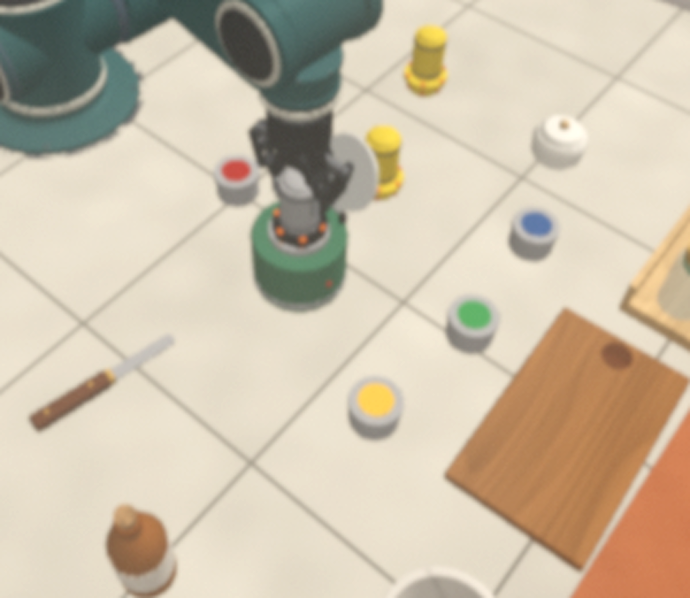

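The picture shows the cup seated in the grinder at (300,225), the cover open behind it, the knife flat at (100,385), and the tins, bottle and salt cellar where they stood.

```bash
python3 -c "
from bench import *
print(sign_off())"
```

```text
the job is handed in; nothing more can be done
None
```

The job is handed in at about 22 s: the cover was prised open with the knife and stays back at about 1.98 rad, the knife lies flat on the worktop, and the cup is meshed and pressed right down at about 18 N, still gripped. The tins, bottle and salt cellar look undisturbed in the final picture; the judge's verdict was not shown.

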